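Refit the pivot-pin clip of a bar press

ROBOT

A 7-joint arm with a two-finger parallel gripper is mounted at the origin on a cart in front of the work surface, level with it; the furniture and walls round the work are solid. World frame = base frame: x ahead of the robot, y to its left, z up, the work surface at z = 0. Lengths are in m, angles in rad, forces in N, time in s.
With the tool pointing down it reaches from about 0.35 to 0.9 m from the base axis. Payload 8.1 kg.
Tool frame: the origin (TCP) lies at the very end of the fingers, on their centre line; the grasp point (between the pads) lies robot.tcp_to_grasp behind it (robot.tcp_to_grasp is the distance from the TCP to the grasp point, in m); x points along the fingers, z is the direction in which the jaws open and shut, and the axes are right-handed (so a half turn about x gives the same grasp; the last joint's range is limited). The gripper opens to 92 mm and grips with 3 to 60 N. Pads are 19 mm wide; open, the fingers measure 130 mm over their backs; the gripper's body (75 mm by 190 mm) begins 47 mm behind the grasp point.
Start: joints at [1.027, 0.434, 0.025, 1.573, -0.012, 1.134, -0.075], TCP at [0.267, -0.565, 0.227] pointing down, gripper open.
Joint ranges: [-2.62, 2.62], [-0.44, 2.09], [-1.27, 1.32], [0.08, 2.57], [-1.32, 4.46], [0.12, 2], [-2.74, 2.74]. Speed limits (rad/s): [2.22, 2.22, 3.01, 3.01, 3.14, 3.14, 3.14].

INTERFACE

Orientations are given as a 3x3 rotation matrix whose columns are the frame's x, y, z axes.
In Python, from workcell import robot, grip, kin, monitor, vision, job_done gives the robot as it stands. Calls block until the motion is done:
- robot.goto(position, orientation): joint-space move of the TCP to a pose.
- robot.servo_line(position, frame=None, v=0.15): straight line of the TCP; frame=None keeps the orientation; v is the mean speed in m/s.
- robot.move_joints(angles): joint-space move.
- grip(opening, strength=None): opening from 0.0 (shut) to 1.0 (fully open); strength is the grip in N (None keeps the last); returns when the fingers have stopped.
- robot.hold(seconds).
- kin.solve_ik(position, orientation): joint angles nearest the present ones, or None.
- monitor.sense(): the state.
- vision.capture(name): name is "side" or "top"; returns a dict with "frame" (420x560x3 uint8, red, green, blue), "fx", "fy", "cx", "cy" (pixels), "rvec" (rotation vector, rad) and "tvec" (3), from world to camera coordinates, as OpenCV has them. Camera axes: x right, y down, z forward; pixel columns grow to the right and rows downward; lengths in m; the calibration is good to about 2 mm. A picture is of the moment at which its call begins. There is no depth.
A pose or a line that the arm cannot do raises robot.MotionError and nothing moves.
- job_done(): hands the job in, once; it reports no verdict.
The state is a dict: "time": time; "joint_pos": joint angles; "joint_velocities": joint speeds; "joint_torque": joint torques, N m; "eef_pos": TCP position; "orientation": TCP orientation; "contact_force": force on the tool from outside, world axes, zero at the start; "wrist_torque": the same for the moment, N m; "width": opening from 0.0 (shut) to 1.0 (fully open).
Only numpy, scipy, OpenCV 4.12 (cv2) and the standard library are available. Lean on these libraries where they do the work, as an engineer would, in place of code of your own. Each camera call takes 0.05 s, during which the arm holds its last target.

TASK

The bar press has lost the spring clip of its pivot pin. Take the smaller of the two spring clips from the rack, slip it jaws first into the leaning guide above the pin and let go of it there; then take the fork tool, set its two prongs on the clip's shoulders either side of the tail and push along the guide until the clip snaps fully home on the pin (push it on with the fork, not with the fingers). Put the fork back upright in its stand, fully down, and leave the larger clip and the other things on the worktop where they are.

Things in the scene. Friction and masses are not known exactly. Their poses are not given: they have to be found in the camera images.
- lug: leaning lug of the grey press with the bare pivot pin. Origin at the centre of the pin's groove, 105 mm above the worktop, where the clip's bore centre must end. z points out of the guide, up and to the press's front, 30 degrees from vertical: clip and fork go in along -z. y: the pin's axis (level); x: across the guide. Groove 16 mm in diameter, from y -6 to +6, between a backing plate and a 26 mm head
- guide_mouth (a point): mouth of the guide, 43 mm along the lug's z from the pin, same axes. The guide is a steel channel 12 mm wide in y: backing plate at y -6 (44 mm wide in x, up to z 34 of the lug), outer cheek at y +6 (z 14 to 34), floor at x = -18, open at +x. From z 34 to 43 cheek, plate and floor flare outward, in y to about 20 mm apart (26 over all)
- press: the grey bar press, fixed: origin on the worktop straight below the pin; x toward its back, z up. Base plate 200 x 120 x 14 mm (x -65 to +135), column at x 87 to 123, 289 mm high over all
- overhang_end (a point): front end of the press's overhead arm (mid-height): a level bar 52 mm wide, 255 to 289 mm above the worktop, running from here (5 mm in front of the pin) back to the column. Straight above the pin it is in the way; along the leaning guide line the way is free
- clip: smaller steel spring clip, the one to fit: flat, E-shaped, 8 mm thick (y). Origin at the centre of its bore; z along its tail, x across; jaws open along -z. Bridge 34 mm wide, z 9 to 19; tail 12 mm wide, z 18 to 52; two sprung legs down to z -12.5, 30 mm over both, round lips 12 mm apart. Seated, its frame coincides with the lug's (a half turn about z is as good)
- clip_shoulders (a point): the clip's shoulders: flat top faces of its bridge, 19 mm along z from its origin, 11 mm wide either side of the tail: the fork's prongs push here. Laid in the guide the clip stops with its lips on the pin, its origin about 14 mm short of the lug's (or higher, if friction holds it: the fork then slides it down). It snaps on under about 6 to 20 N along the guide
- clip_tail (a point): centre of the part of the smaller clip's tail that is to be held, 45 mm along z from the clip's origin; the tail is 8 mm thick in y, 12 mm wide in x, and ends 7 mm above this point
- clip_left (a joint): swing of the smaller clip's leg on its +x side, rad: 0 = closed (relaxed), about 0.1 when sprung over the widest part of the pin
- clip_right (a joint): the same for the leg on its -x side
- big_clip: the larger spring clip (27 mm bore, bridge 46 mm wide, 8 mm thick), to be left in the rack. Origin at the bore's centre, 24 mm above the worktop, z along its tail
- rack: light wooden rack block 150 x 46 x 30 mm, fixed, with two slots in line along x (centres at x = -37 and +37 mm, each 52 x 12 mm, 24 mm deep). The clips stand in it jaws down, tails up, their planes along the rack's x; which clip stands in which slot varies. Origin under the centre
- stand: light wooden stand block 76 (x) x 56 (y) x 56 mm high, fixed, with an upright rectangular well 40 (x) x 14 (y) mm, 48 mm deep (its floor 8 mm above the worktop, mouth at 56 mm). Origin under its centre
- fork: fork tool, 150 mm long, about 0.09 kg: origin midway between the tips of its two prongs, z along the tool to the handle. Prongs 8 x 8 mm, 37 mm long, 18 mm apart inside, 34 mm over both (x); cross bar z 36 to 46 (34 x 8 mm), round shank, dark wooden handle 22 (x) x 16 (y) mm, z 76 to 150. Stands prongs down in the stand's well, tips on its floor, x along the stand's x
- fork_grip (a point): grip point of the fork's handle, on its axis 118 mm from the prong tips (32 mm below the handle's top); grasp across the 16 mm (y)
- jigger: steel double jigger, 43 mm across, 70 mm high; origin under its centre; bystander, to be left alone
- egg_cup_0: egg cup, 46 mm across, 60 mm high; origin under its centre; bystander, to be left alone
- lemon: lemon, about 71 x 53 x 51 mm; origin under its centre; bystander, to be left alone
- tumbler: clear tumbler, 80 mm across, 88 mm high; origin under its centre; bystander, to be left alone
- shot_glass: shot glass, 48 mm across, 61 mm high; origin under its centre; bystander, to be left alone
- pepper_mill: dark wooden pepper mill, 58 mm across, 170 mm high; origin under its centre; bystander, to be left alone

How it is judged:
By the outcome, as a careful person would: the job done as asked, in the order asked, and still so for the second after the job is handed in, with the robot touching nothing.
It also fails if it takes over 67 s, if anything falls off the work surface, if the arm or the gripper's body presses on something with over 40 N, if the wrist force passes 120 N, or if a joint passes its speed limit or range.

## Working session

There is one attempt and no reset: what is moved stays moved. The work goes in short steps, each a Python script; the robot and the scene stay as the last script left them, time stands still between calls to the robot, and variables do not carry over. Pictures are saved under pics/ and viewed, and the job is handed in when it is done.

```bash
ls -la; mkdir -p pics; python3 - <<'E'
from workcell import robot, grip, kin, monitor, vision
import cv2,numpy as np
s=monitor.sense()
for k in s: print(k,np.round(s[k],3).tolist())
print(robot.tcp_to_grasp)
for n in("side","top"):
    c=vision.capture(n); cv2.imwrite(f"pics/{n}0.png",c["frame"][:,:,::-1]); 
    R=cv2.Rodrigues(np.array(c["rvec"]))[0]; print(n,c["fx"],c["fy"],c["cx"],c["cy"]," cam pos",-R.T@np.array(c["tvec"]),R.round(3).tolist())
E
```

```text
total 12
drwxr-xr-x  3 agent agent 4096 Dec  6 05:28 .
drwxr-xr-x 23 root  root  4096 Dec  6 05:28 ..
drwxr-xr-x  2 agent agent 4096 Dec  6 05:28 pics
time 0.0
joint_pos [1.027, 0.435, 0.025, 1.574, -0.012, 1.134, -0.075]
joint_velocities [0.001, -0.001, -0.0, -0.001, -0.0, 0.0, 0.001]
joint_torque [-0.001, -66.785, 0.984, -31.446, -0.061, 0.043, 0.0]
eef_pos [0.266, -0.565, 0.226]
orientation [[-0.001, 0.904, 0.427], [0.001, 0.427, -0.904], [-1.0, -0.0, -0.002]]
contact_force [0.46, -0.11, 0.314]
wrist_torque [-0.007, -0.0, -0.042]
width 1.0
0.0188
side 470.43551589224836 470.43551589224836 264.86879362538144 207.0280612094227  cam pos [-0.29266787 -0.62553591  1.01266177] [[0.652, -0.758, 0.015], [-0.475, -0.423, -0.772], [0.591, 0.496, -0.636]]
top 445.306207155251 445.306207155251 270.04541118747363 216.11673845002346  cam pos [0.17894314 0.02428503 1.70348478] [[0.044, -0.999, -0.004], [-0.978, -0.042, -0.203], [0.203, 0.013, -0.979]]
```

View pics/side0.png

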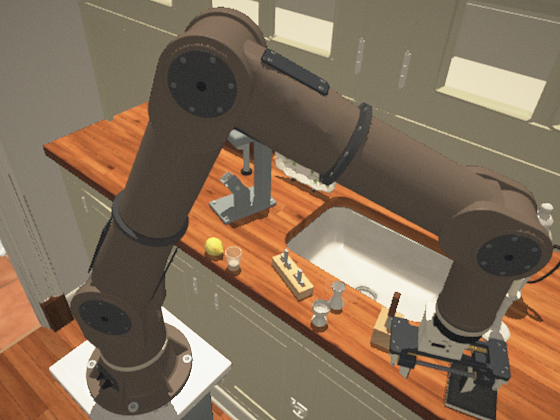

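View pics/top0.png

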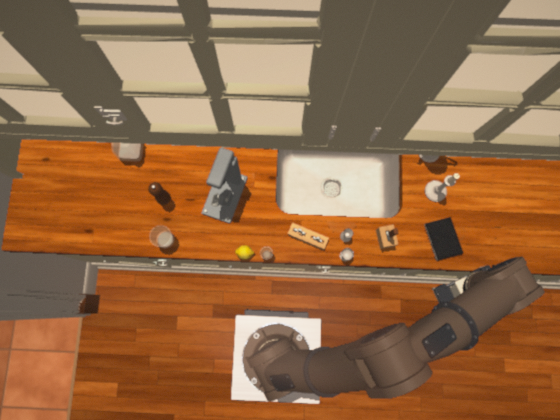

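```bash
cat > h.py <<'E'
import numpy as np, cv2
def cam(c):
    R=cv2.Rodrigues(np.array(c["rvec"],float))[0]; t=np.array(c["tvec"],float).ravel()
    return R,t,np.array([[c["fx"],0,c["cx"]],[0,c["fy"],c["cy"]],[0,0,1]])
def ray(c,uv):
    R,t,K=cam(c); d=R.T@np.linalg.solve(K,[uv[0],uv[1],1]); return -R.T@t,d/np.linalg.norm(d)
def onz(c,uv,z):
    o,d=ray(c,uv); return o+d*(z-o[2])/d[2]
def proj(c,p):
    R,t,K=cam(c); q=(K@(R@np.atleast_2d(p).T+t[:,None])).T; return q[:,:2]/q[:,2:]
def tri(c1,u1,c2,u2):
    o1,d1=ray(c1,u1); o2,d2=ray(c2,u2)
    s=np.linalg.lstsq(np.stack([d1,-d2],1),o2-o1,rcond=None)[0]
    a=o1+d1*s[0]; b=o2+d2*s[1]; return (a+b)/2,np.linalg.norm(a-b)
def crop(c,u0,v0,u1,v1,k,fn):
    im=c["frame"][v0:v1,u0:u1,::-1]; cv2.imwrite(fn,cv2.resize(im,None,fx=k,fy=k,interpolation=cv2.INTER_CUBIC))
import pickle
def save(c,fn): pickle.dump(c,open(fn,"wb"))
def load(fn): return pickle.load(open(fn,"rb"))
E
python3 - <<'E'
from h import *
from workcell import vision
for n in("side","top"):
    c=vision.capture(n); save(c,f"{n}0.pkl")
    if n=="side":
        crop(c,190,120,330,225,5,"pics/s_press.png"); crop(c,190,225,350,345,5,"pics/s_rack.png");crop(c,300,270,440,375,5,"pics/s_stand.png")
    else:
        crop(c,195,140,265,225,7,"pics/t_press.png"); crop(c,275,215,415,265,5,"pics/t_rack.png")
    R,t,K=cam(c)
c=load("top0.pkl")
for uv in [(290,231),(327,245),(388,237),(225,200),(245,253),(267,255),(162,238),(160,197),(347,235)]: print(uv,onz(c,uv,0.03).round(3))
E
```

```text
(290, 231) [ 0.47  -0.032  0.03 ]
(327, 245) [ 0.423 -0.174  0.03 ]
(388, 237) [ 0.463 -0.404  0.03 ]
(225, 200) [0.581 0.223 0.03 ]
(245, 253) [0.379 0.135 0.03 ]
(267, 255) [0.375 0.051 0.03 ]
(162, 238) [0.422 0.453 0.03 ]
(160, 197) [0.582 0.476 0.03 ]
(347, 235) [ 0.464 -0.249  0.03 ]
```

View pics/s_press.png

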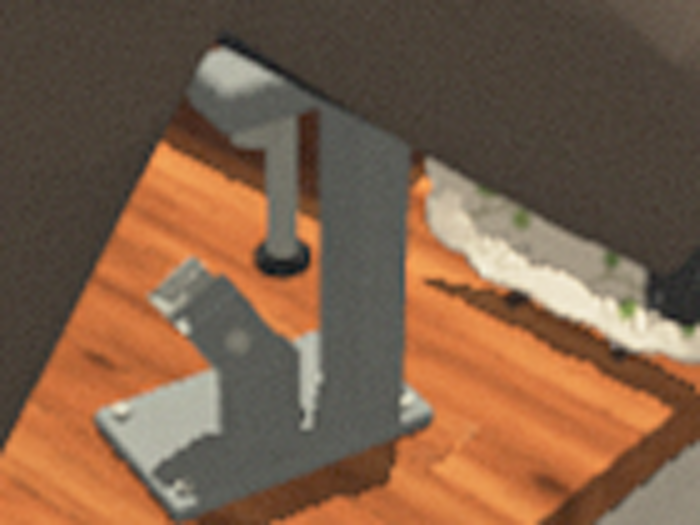

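View pics/s_rack.png

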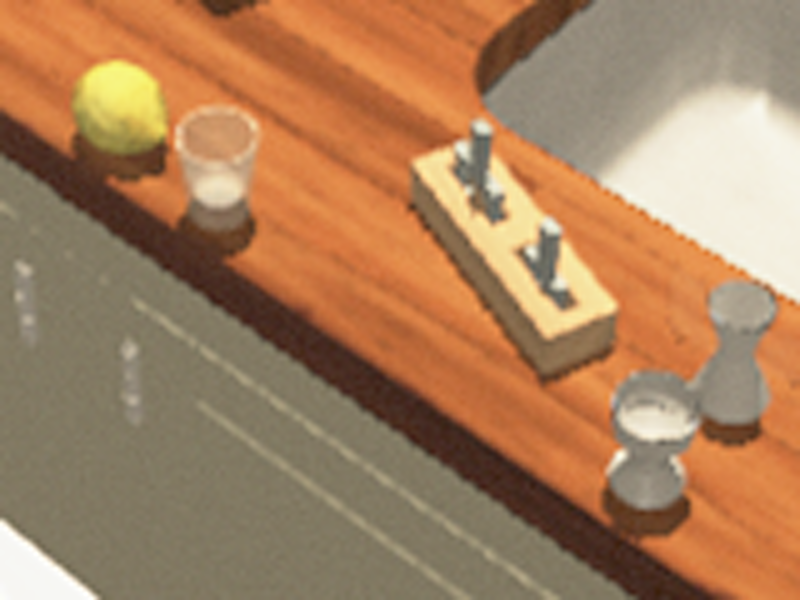

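View pics/s_stand.png

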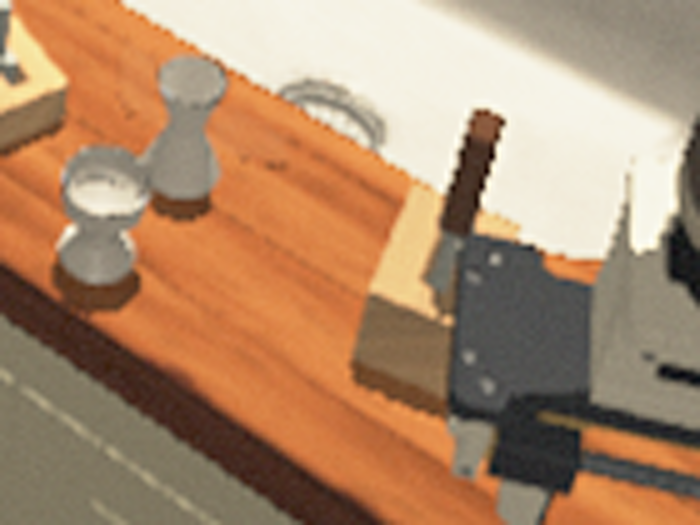

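View pics/t_press.png

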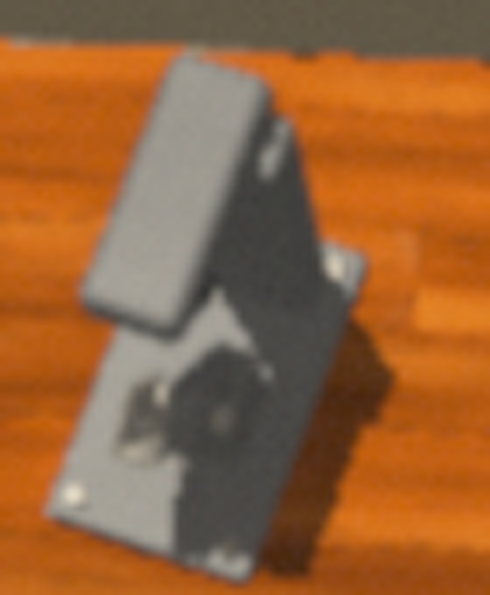

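View pics/t_rack.png

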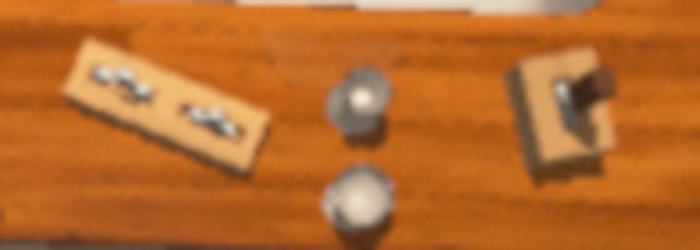

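```bash
python3 - <<'E'
from h import *
def quad(c,box,lo,hi,z,name,k=8):
    u0,v0,u1,v1=box
    im=cv2.resize(c["frame"][v0:v1,u0:u1],None,fx=k,fy=k,interpolation=cv2.INTER_CUBIC)
    im=cv2.GaussianBlur(im,(0,0),3)
    hsv=cv2.cvtColor(im,cv2.COLOR_RGB2HSV)
    m=cv2.inRange(hsv,lo,hi); m=cv2.morphologyEx(m,cv2.MORPH_CLOSE,np.ones((61,61)))
    m=cv2.morphologyEx(m,cv2.MORPH_OPEN,np.ones((21,21)))
    cs=max(cv2.findContours(m,0,2)[0],key=cv2.contourArea)
    h=cv2.convexHull(cs); q=cv2.approxPolyN(h,4,ensure_convex=True).reshape(-1,2).astype(float)
    o=im[:,:,::-1].copy(); cv2.polylines(o,[q.astype(int)],True,(0,255,0),1); cv2.drawContours(o,[cs],-1,(255,0,0),1); cv2.imwrite(name,cv2.resize(o,None,fx=min(1,700/o.shape[1]),fy=min(1,700/o.shape[1])))
    uv=(q+.5)/k-.5+[u0,v0]
    P=np.array([onz(c,x,z) for x in uv])[:,:2]
    L=[np.linalg.norm(P[i]-P[(i+1)%4]) for i in range(4)]
    A=[np.degrees(np.arctan2(*(P[(i+1)%4]-P[i])[::-1]))%180 for i in range(4)]
    print(name,uv.round(1).tolist(),"ctr",P.mean(0).round(4),"L",np.round(L,4),"A",np.round(A,1))
t=load("top0.pkl"); s=load("side0.pkl")
for c,uv in((t,(300,235)),(t,(380,245)),(s,(290,270)),(s,(298,285)),(s,(291,284)),(t,(320,250))):
    px=c["frame"][uv[1],uv[0]]; print(uv,px,cv2.cvtColor(px[None,None],cv2.COLOR_RGB2HSV).ravel())
quad(t,(283,218,333,254),(10,40,165),(28,160,255),.03,"pics/q_rt.png")
quad(s,(265,245,320,305),(10,40,170),(28,150,255),.03,"pics/q_rs.png")
quad(t,(372,218,402,254),(10,40,165),(28,160,255),.056,"pics/q_st.png")
E
```

```text
(300, 235) [190 138  85] [ 15 141 190]
(380, 245) [111  81  52] [ 15 136 111]
(290, 270) [250 232 164] [ 24  88 250]
(298, 285) [248 224 154] [ 22  97 248]
(291, 284) [126 100  73] [ 15 107 126]
(320, 250) [143  71  21] [ 12 218 143]
pics/q_rt.png [[329.1, 237.7], [323.9, 248.8], [287.1, 233.6], [291.8, 221.9]] ctr [ 0.4563 -0.1006] L [0.0472 0.1507 0.0487 0.1535] A [156.8  69.7 160.2  69.1]
pics/q_rs.png [[321.7, 244.6], [309.7, 304.9], [269.2, 259.4], [283.8, 244.6]] ctr [ 0.492  -0.0881] L [0.2343 0.195  0.0765 0.1139] A [ 27.6  73.3   5.3 131.5]
pics/q_st.png [[397.9, 244.6], [383.1, 246.6], [378.3, 226.8], [392.9, 224.3]] ctr [ 0.4647 -0.398 ] L [0.0562 0.076  0.0562 0.0781] A [100.2  13.1 102.3  13.1]
```

```bash
cat > q.py <<'E'
from h import *
def quad(c,box,lo,hi,z,name,k=8,mode="h"):
    u0,v0,u1,v1=box
    im=cv2.resize(c["frame"][v0:v1,u0:u1],None,fx=k,fy=k,interpolation=cv2.INTER_CUBIC)
    im=cv2.GaussianBlur(im,(0,0),3)
    hsv=cv2.cvtColor(im,cv2.COLOR_RGB2HSV)
    m=cv2.inRange(hsv,lo,hi); m=cv2.morphologyEx(m,cv2.MORPH_CLOSE,np.ones((61,61)))
    m=cv2.morphologyEx(m,cv2.MORPH_OPEN,np.ones((21,21)))
    cs=max(cv2.findContours(m,0,2)[0],key=cv2.contourArea)
    h=cv2.convexHull(cs); q=cv2.approxPolyN(h,4,ensure_convex=True).reshape(-1,2).astype(float)
    o=im[:,:,::-1].copy(); cv2.polylines(o,[q.astype(int)],True,(0,255,0),1); cv2.drawContours(o,[cs],-1,(255,0,0),1); cv2.imwrite(name,cv2.resize(o,None,fx=min(1,700/o.shape[1]),fy=min(1,700/o.shape[1])))
    uv=(q+.5)/k-.5+[u0,v0]
    P=np.array([onz(c,x,z) for x in uv])[:,:2]
    L=[np.linalg.norm(P[i]-P[(i+1)%4]) for i in range(4)]
    A=[np.degrees(np.arctan2(*(P[(i+1)%4]-P[i])[::-1]))%180 for i in range(4)]
    print(name,uv.round(1).tolist(),"ctr",P.mean(0).round(4),"L",np.round(L,4),"A",np.round(A,1))
    return P
E
python3 - <<'E'
from q import *
t=load("top0.pkl"); s=load("side0.pkl")
quad(s,(265,245,320,305),(10,70,170),(28,150,255),.03,"pics/q_rs.png")
# press base, top-face corners by eye in both, then clips
# crops: s_press origin (190,120)x5 ; t_press (195,140)x7 ; s_rack (190,225)x5
f=lambda u,v,u0,v0,k:((u+.5)/k-.5+u0,(v+.5)/k-.5+v0)
print("base side", [onz(s,f(u,v,190,120,5),.014).round(4).tolist() for u,v in((95,412),(180,515),(432,412))])
print("base top", [onz(t,f(u,v,195,140,7),.014).round(4).tolist() for u,v in((45,510),(245,580),(370,255))])
for n,(u,v) in {"left tail":(481,122),"right tail":(550,220)}.items(): print(n,onz(s,f(u,v,190,225,5),.0705).round(4))
crop(s,270,240,318,305,12,"pics/s_r2.png"); crop(t,283,217,333,255,14,"pics/t_r2.png")
crop(s,215,165,255,210,14,"pics/s_p2.png"); crop(t,205,180,245,210,18,"pics/t_p2.png")
E
```

```text
pics/q_rs.png [[308.4, 260.1], [318.3, 314.7], [269.2, 259.4], [286.2, 242.2]] ctr [ 0.4729 -0.0989] L [0.1949 0.2321 0.0893 0.0962] A [44.1 73.3  5.2 80.7]
base side [[0.5305, 0.313, 0.014], [0.4933, 0.1966, 0.014], [0.6819, 0.143, 0.014]]
base top [[0.5315, 0.3153, 0.014], [0.4968, 0.202, 0.014], [0.6862, 0.1431, 0.014]]
left tail [ 0.4811 -0.0572  0.0705]
right tail [ 0.4469 -0.1328  0.0705]
```

```bash
python3 -c "
import cv2,numpy as np
a=[cv2.imread('pics/'+n) for n in('s_r2.png','t_r2.png')]
for n,x in zip('st',a): print(x.shape)
"
```

```text
(780, 576, 3)
(532, 700, 3)
```

View pics/s_r2.png

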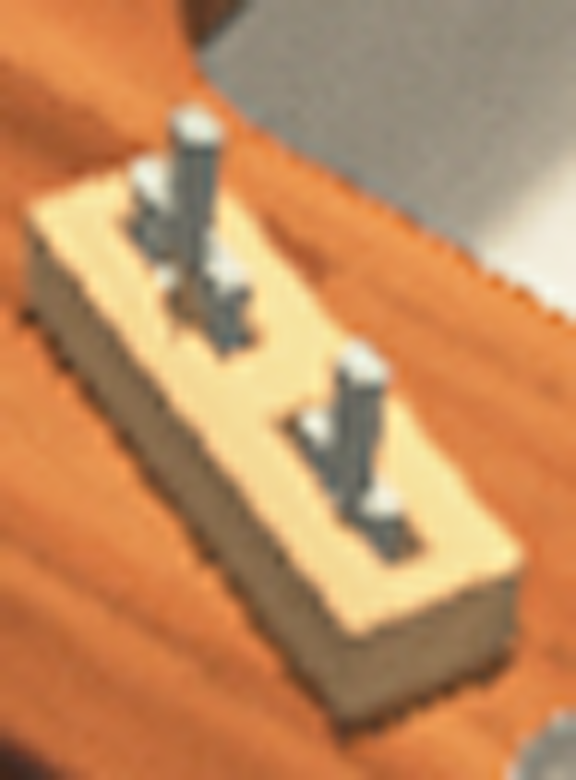

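View pics/t_r2.png

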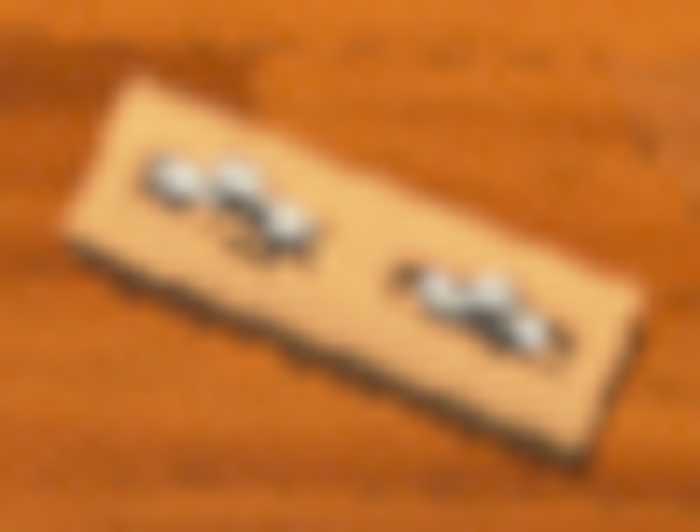

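View pics/s_p2.png

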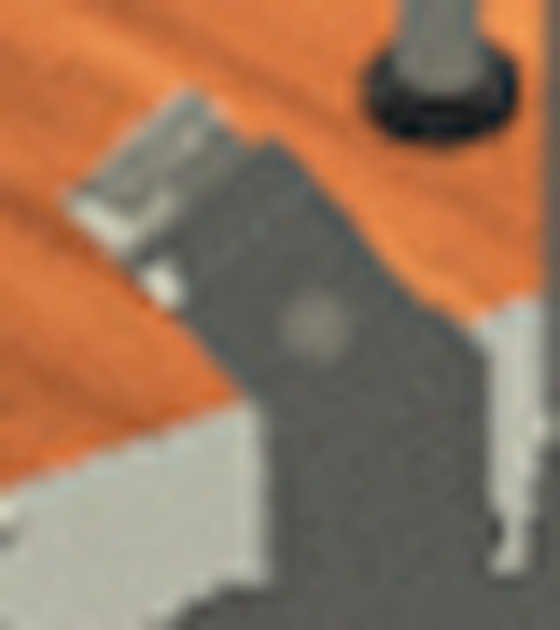

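View pics/t_p2.png

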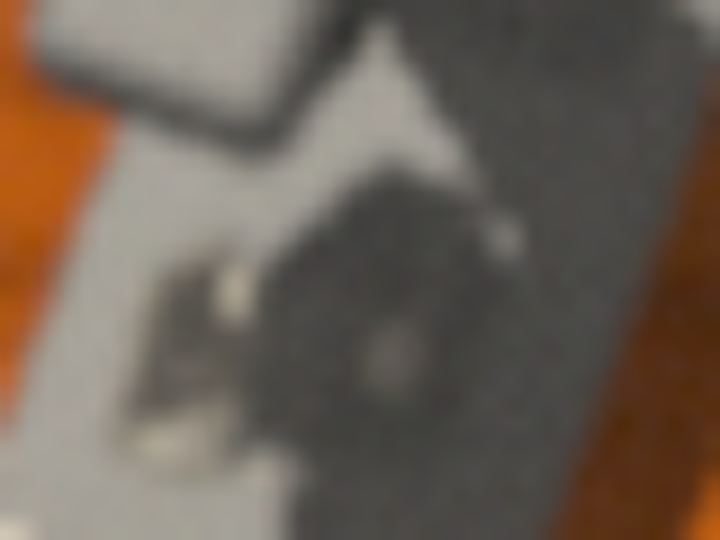

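View pics/q_rs.png

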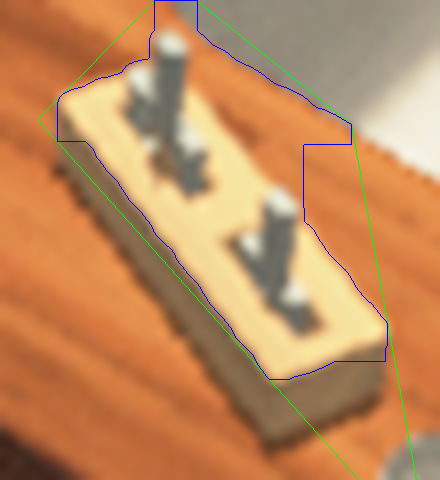

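```bash
python3 - <<'E'
from h import *
t=load("top0.pkl"); s=load("side0.pkl")
f=lambda u,v,u0,v0,k:((u+.5)/k-.5+u0,(v+.5)/k-.5+v0)
c=[onz(s,f(u,v,270,240,12),.03)[:2] for u,v in((32,212),(355,635),(522,550))]
print("rack side ctr",((c[0]+c[2])/2).round(4),"L",np.linalg.norm(c[1]-c[0]),np.linalg.norm(c[2]-c[1]),"ang",np.degrees(np.arctan2(*(c[0]-c[1])[::-1])))
a=f(362,362,270,240,12); b=f(492,290,283,217,14)
print("small tail tri",tri(s,a,t,b), onz(s,a,.0705),onz(t,b,.0705))
a=f(198,128,270,240,12); b=f(236,176,283,217,14)
print("big tail tri",tri(s,a,t,b))
a=f(318,325,215,165,14); b=f(395,355,205,180,18)
print("pin dot tri",tri(s,a,t,b))
for n,C,pts in(("side",s,[f(*p,190,120,5) for p in((95,412),(180,517),(433,412))]),("top",t,[f(*p,195,140,7) for p in((45,510),(245,582),(370,255))])):
    P=[onz(C,p,.014)[:2] for p in pts]; ax=P[2]-P[1]; ay=P[0]-P[1]
    print(n,"Lx,Ly",np.linalg.norm(ax),np.linalg.norm(ay),"yaw",np.degrees(np.arctan2(ax[1],ax[0])),np.degrees(np.arctan2(ay[1],ay[0]))-90,"plate ctr",(P[0]+P[2])/2)
E
```

```text
rack side ctr [ 0.4575 -0.1008] L 0.14929702399740075 0.047072255147097425 ang 69.06815406696057
small tail tri (array([ 0.44495571, -0.13433546,  0.06864956]), np.float64(0.0007414837874651415)) [ 0.44381889 -0.1355214   0.0705    ] [ 0.44438665 -0.13389143  0.0705    ]
big tail tri (array([ 0.47104955, -0.06515873,  0.07822759]), np.float64(0.0009417718688798783))
pin dot tri (array([0.56531403, 0.20945485, 0.10693706]), np.float64(0.00122047149832198))
side Lx,Ly 0.19760243109019035 0.12388082671873887 yaw -15.470078029346931 -18.14529531638493 plate ctr [0.6064281  0.22775554]
top Lx,Ly 0.1993968442585963 0.11896454647722432 yaw -17.143164962080714 -17.521486483820325 plate ctr [0.60883402 0.22923381]
```

```bash
cat > pose.py <<'E'
import numpy as np
yp=np.radians(-17.2); pin=np.array([0.5741,0.2387,0.105])
px=np.array([np.cos(yp),np.sin(yp),0]); py=np.array([-np.sin(yp),np.cos(yp),0]); pz=np.array([0,0,1.])
s30,c30=.5,np.sqrt(3)/2
lz=-s30*px+c30*pz; ly=py; lx=np.cross(ly,lz)
def lug(x,y,z): return pin+x*lx+y*ly+z*lz
E
python3 - <<'E'
from h import *; from pose import *
for n,k,b in(("side",14,(215,165,260,210)),("top",16,(203,175,248,212))):
    c=load(n+"0.pkl"); im=cv2.resize(c["frame"][b[1]:b[3],b[0]:b[2],::-1],None,fx=k,fy=k,interpolation=cv2.INTER_CUBIC)
    def d(P,col):
        q=((proj(c,np.array(P))-b[:2]+.5)*k-.5).astype(int); cv2.polylines(im,[q],True,col,1)
    d([lug(-.018,-.006,.034),lug(.022,-.006,.034),lug(.022,.006,.034),lug(-.018,.006,.034)],(0,0,255))
    d([lug(-.022,-.013,.043),lug(.022,-.013,.043),lug(.022,.013,.043),lug(-.022,.013,.043)],(0,255,0))
    d([lug(0,0,0),lug(0,-.0305,0)],(255,0,0))
    cv2.imwrite(f"pics/ov_{n}.png",im)
E
```

```text
(no output)
```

View pics/ov_side.png

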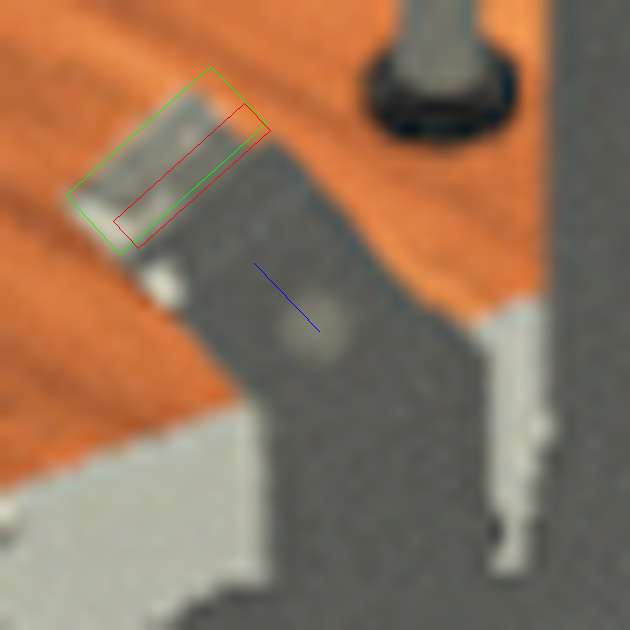

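View pics/ov_top.png

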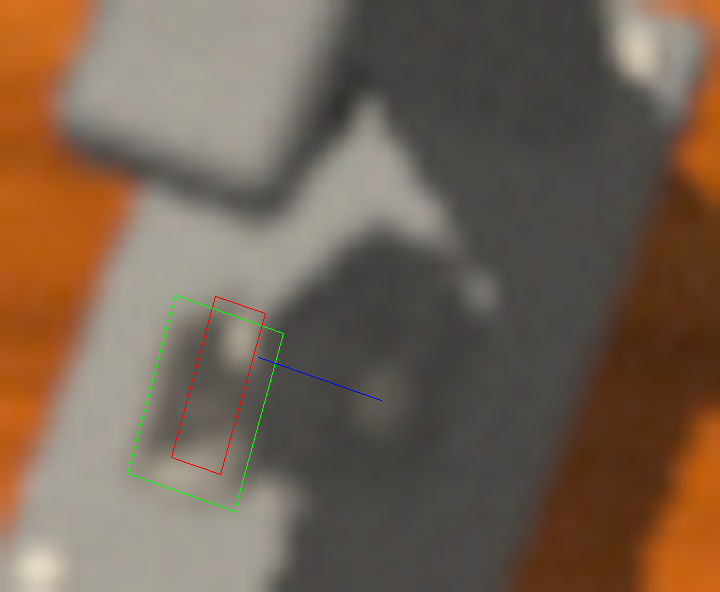

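```bash
cat >> pose.py <<'E'
ry=np.radians(69.2); rx=np.array([np.cos(ry),np.sin(ry),0]); rn=np.array([-np.sin(ry),np.cos(ry),0])
clip=np.array([.4442,-.1350,.0185])
sy=np.radians(13.1); sx=np.array([np.cos(sy),np.sin(sy),0]); sn=np.array([-np.sin(sy),np.cos(sy),0])
stand=np.array([.4647,-.398,0])
def fr(x,z): return np.stack([x,np.cross(z,x),z],1)
dn=np.array([0,0,-1.])
E
python3 - <<'E'
from pose import *
from workcell import kin,monitor
def ik(n,p,F):
    try: q=kin.solve_ik(p,F)
    except Exception as e: q=str(e)
    print(n,None if q is None else np.round(q,2).tolist())
for sg in(1,-1):
    ik(f"rack{sg}",clip+[0,0,.028],fr(dn,sg*rn)); ik(f"rackhi{sg}",clip+[0,0,.2],fr(dn,sg*rn))
    for z in(.045,.13): ik(f"lug{sg} {z}",lug(0,0,z),fr(-lz,sg*ly))
    ik(f"forkpush{sg}",lug(0,0,.118),fr(-lz,sg*ly)); ik(f"forkpre{sg}",lug(0,0,.19),fr(-lz,sg*ly))
    ik(f"stand{sg}",stand+[0,0,.107],fr(dn,sg*sn)); ik(f"standhi{sg}",stand+[0,0,.27],fr(dn,sg*sn))
E
```

```text
rack1 [0.95, 0.69, -1.07, 2.09, 0.82, 0.87, 2.17]
rackhi1 [1.02, 0.36, -1.06, 1.9, 0.35, 1.08, 2.6]
lug1 0.045 [-0.08, 0.56, -0.96, 2.02, 1.22, 1.03, -0.47]
lug1 0.13 [-0.01, 0.46, -1.12, 1.98, 1.07, 1.13, -0.38]
forkpush1 [-0.02, 0.47, -1.1, 1.99, 1.09, 1.12, -0.39]
forkpre1 [-0.02, 0.34, -1.12, 1.94, 0.93, 1.16, -0.28]
stand1 [1.06, 0.62, -0.66, 1.7, 0.45, 0.97, 2.03]
standhi1 [1.07, 0.47, -0.67, 1.5, 0.3, 1.27, 2.16]
rack-1 [0.44, 0.46, -0.33, 2.13, 0.26, 0.6, -0.44]
rackhi-1 [0.52, 0.21, -0.39, 1.93, 0.1, 1.01, -0.29]
lug-1 0.045 [-1.49, 0.53, 0.98, 2.12, -0.05, 0.38, -2.48]
lug-1 0.13 [-1.76, 0.41, 1.2, 2.1, 0.07, 0.57, -2.57]
forkpush-1 [-1.73, 0.44, 1.19, 2.1, 0.01, 0.54, -2.52]
forkpre-1 None
stand-1 [0.62, 0.53, 0.0, 1.74, -0.0, 0.87, -0.72]
standhi-1 [0.61, 0.38, 0.01, 1.54, -0.01, 1.22, -0.72]
```

```bash
python3 - <<'E'
from pose import *; from h import *
from workcell import robot,grip,kin,monitor,vision
F=fr(dn,-rn)
robot.goto(clip+[0,0,.13],F); 
grip(0.45)
print(monitor.sense()["time"],monitor.sense()["eef_pos"])
for n in("side","top"):
    c=vision.capture(n); save(c,n+"1.pkl"); cv2.imwrite(f"pics/{n}1.png",c["frame"][:,:,::-1])
crop(load("side1.pkl"),250,200,420,345,4,"pics/s1c.png")
E
```

```text
2.875 [ 0.44422584 -0.13498133  0.14853108]
```

View pics/s1c.png

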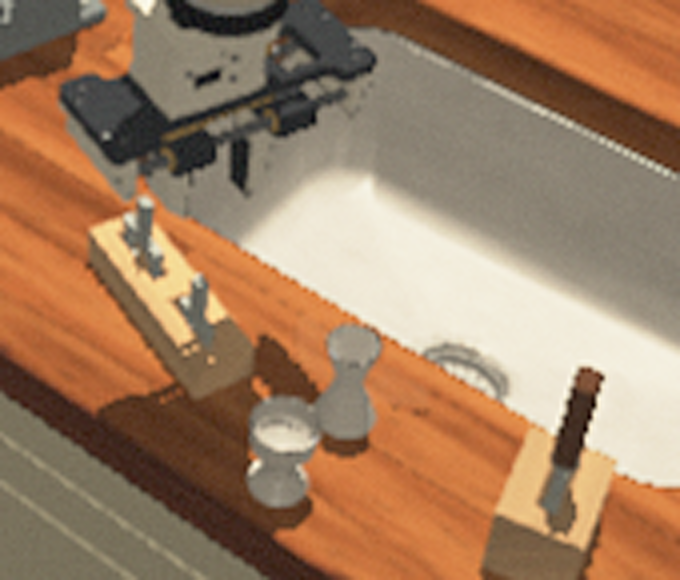

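View pics/side1.png

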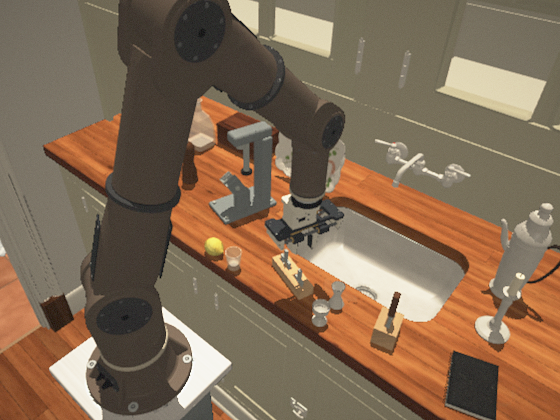

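```bash
python3 - <<'E'
from h import *
crop(load("side1.pkl"),365,285,410,350,12,"pics/s_st2.png"); crop(load("top1.pkl"),370,218,405,255,18,"pics/t_st2.png")
E
```

```text
(no output)
```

View pics/s_st2.png

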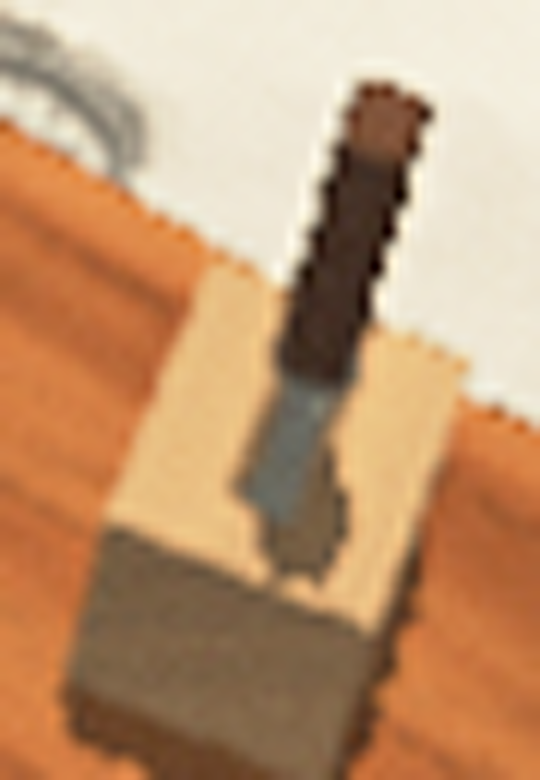

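View pics/t_st2.png

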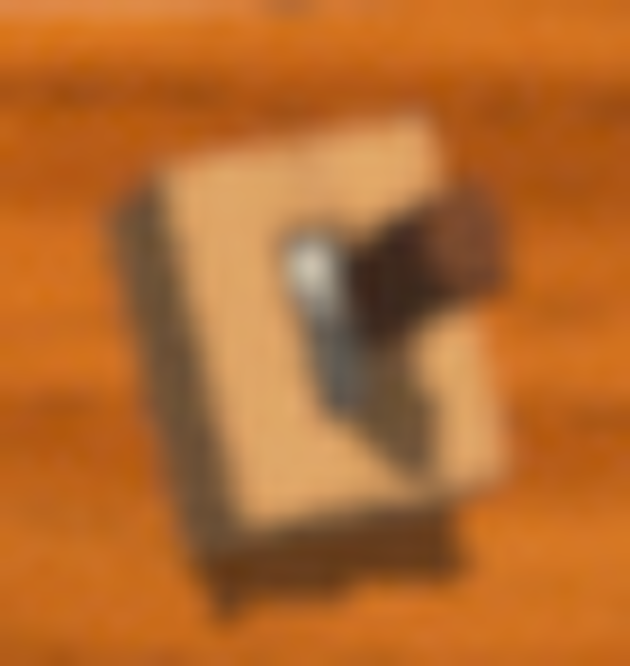

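```bash
python3 - <<'E'
from pose import *; from h import *
from workcell import robot,grip,kin,monitor,vision
robot.servo_line(clip+[0,0,.028],v=.06)
print(monitor.sense()["contact_force"])
grip(0.0,25); s=monitor.sense(); print(s["width"],s["contact_force"],s["eef_pos"])
robot.servo_line(clip+[0,0,.14],v=.08)
s=monitor.sense(); print(s["time"],s["width"],s["contact_force"],s["eef_pos"])
for n in("side","top"):
    c=vision.capture(n); save(c,n+"2.pkl")
crop(load("side2.pkl"),250,190,350,310,6,"pics/s2c.png"); crop(load("top2.pkl"),275,200,345,260,10,"pics/t2c.png")
E
```

```text
[ 0.16018648 -1.12220383 -0.33509557]
0.08660508400467579 [-0.3037332  -0.20176514  0.46011926] [ 0.44422476 -0.13498916  0.0465024 ]
7.0083 0.08228322858380091 [-0.43010921 -0.09985585 -0.60204624] [ 0.44387486 -0.13494456  0.15802508]
```

View pics/s2c.png

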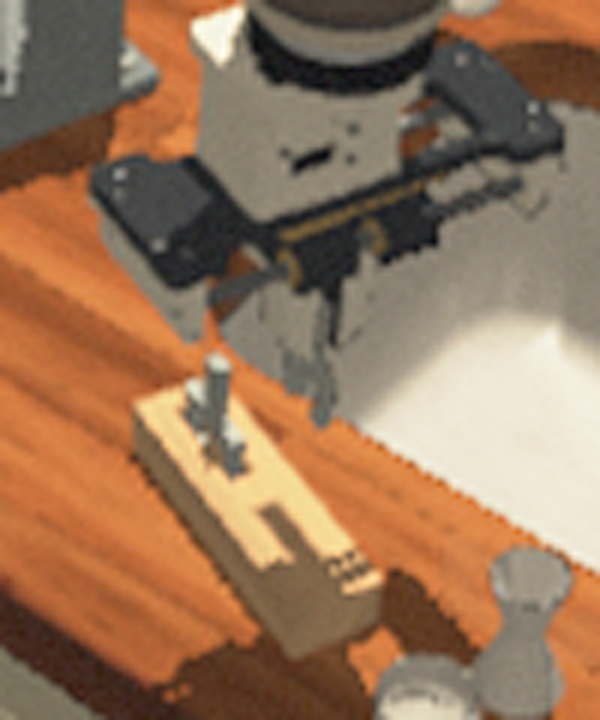

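```bash
python3 - <<'E'
from h import *
f=lambda u,v,u0,v0,k:((u+.5)/k-.5+u0,(v+.5)/k-.5+v0)
s=load("side1.pkl");t=load("top1.pkl")
for n,c,P in(("side",s,[f(*p,365,285,12) for p in((212,268),(105,522),(375,635),(468,365))]),("top",t,[f(*p,370,218,18) for p in((155,170),(235,530),(510,480),(432,115))])):
    q=np.array([onz(c,p,.056)[:2] for p in P]); print(n,q.mean(0).round(4),[np.linalg.norm(q[i]-q[i-1]).round(4) for i in range(4)],[np.degrees(np.arctan2(*(q[i]-q[i-1])[::-1])).round(1)%180 for i in range(4)])
a=f(390,118,365,285,12); b=f(467,245,370,218,18)
print(tri(s,a,t,b),onz(s,a,.158),onz(t,b,.158))
E
```

```text
side [ 0.4629 -0.3998] [np.float64(0.0549), np.float64(0.0737), np.float64(0.0562), np.float64(0.0751)] [np.float64(103.8), np.float64(12.800000000000011), np.float64(102.4), np.float64(13.8)]
top [ 0.4649 -0.3979] [np.float64(0.0595), np.float64(0.0767), np.float64(0.0583), np.float64(0.0778)] [np.float64(103.8), np.float64(12.099999999999994), np.float64(102.8), np.float64(11.2)]
(array([ 0.46450335, -0.3991203 ,  0.15693231]), np.float64(0.0018760686973128512)) [ 0.46435898 -0.40003216  0.158     ] [ 0.4637109  -0.39804095  0.158     ]
```

```bash
python3 - <<'E'
from pose import *; from h import *
from workcell import robot,grip,kin,monitor,vision
F=fr(-lz,ly)
robot.servo_line(clip+[0,0,.20],v=.2)
robot.goto([.42,-.02,.27],F)
robot.goto(lug(0.0005,0,.028+.085),F)
s=monitor.sense(); print(s["time"],s["width"],s["contact_force"],s["eef_pos"],lug(0,0,.113))
for n in("side","top"):
    c=vision.capture(n); save(c,n+"3.pkl"); cv2.imwrite(f"pics/{n}3.png",c["frame"][:,:,::-1])
crop(load("side3.pkl"),190,130,290,225,7,"pics/s3c.png"); crop(load("top3.pkl"),195,160,265,230,8,"pics/t3c.png")
E
```

```text
9.7333 0.08305269247544175 [ 0.40634779 -0.04853705 -0.7327535 ] [0.5206643  0.25385449 0.2023722 ] [0.52012677 0.2554075  0.20286087]
```

View pics/s3c.png

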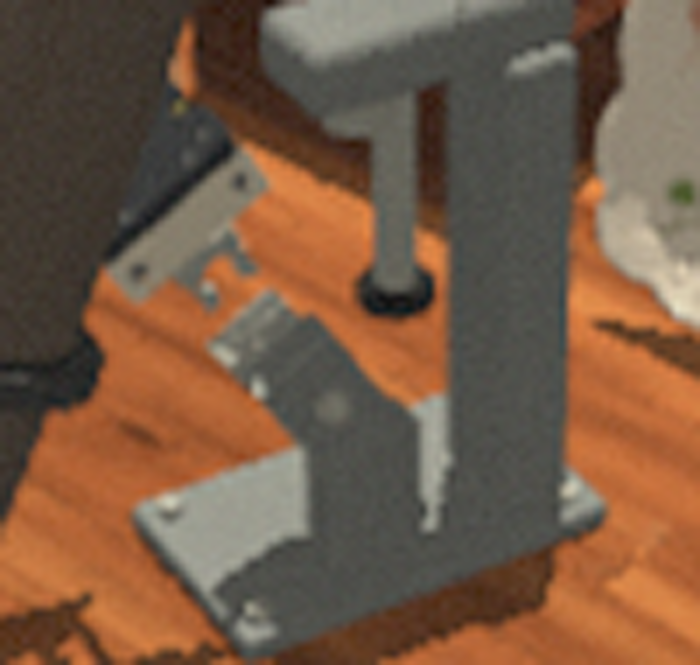

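View pics/t3c.png

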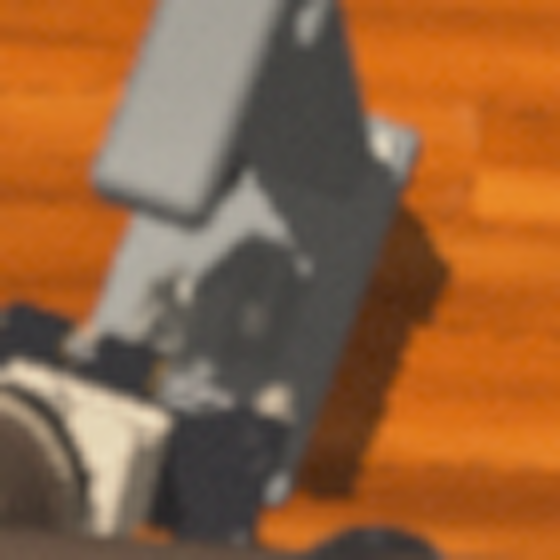

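View pics/side3.png

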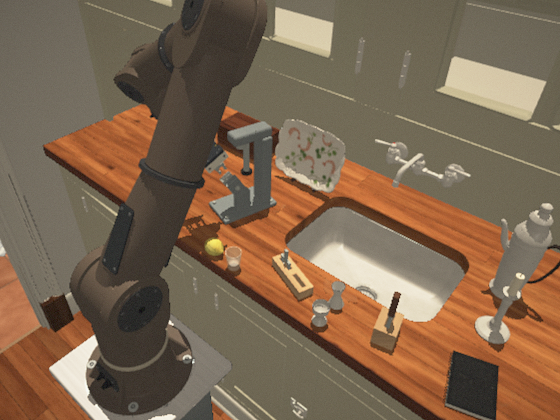

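```bash
python3 - <<'E'
from pose import *; from h import *
from workcell import monitor,vision
s=monitor.sense(); p=np.array(s["eef_pos"]); R=np.array(s["orientation"]); print(p-lug(.0005,0,.113),(R.T@fr(-lz,ly)).round(4).tolist())
o=p+R[:,0]*.028; cx=-R[:,1]; cz=-R[:,0]; cy=R[:,2]
cy_=cy; 
for n,k,b in(("side",14,(210,155,255,200)),("top",14,(200,185,245,225))):
    c=vision.capture(n); save(c,n+"3.pkl"); im=cv2.resize(c["frame"][b[1]:b[3],b[0]:b[2],::-1],None,fx=k,fy=k,interpolation=cv2.INTER_CUBIC)
    def d(P,col):
        q=((proj(c,np.array(P))-b[:2]+.5)*k-.5).astype(int); cv2.polylines(im,[q],True,col,1)
    for y in(-.004,.004):
        d([o+x*cx+y*cy+z*cz for x,z in((-.015,-.0125),(-.015,.009),(-.017,.009),(-.017,.019),(-.006,.019),(-.006,.052),(.006,.052),(.006,.019),(.017,.019),(.017,.009),(.015,.009),(.015,-.0125))],(0,0,255) if y<0 else (0,255,255))
    d([lug(-.018,-.006,.034),lug(.022,-.006,.034),lug(.022,.006,.034),lug(-.018,.006,.034)],(0,255,0))
    cv2.imwrite(f"pics/ov3_{n}.png",im)
E
```

```text
[ 2.89792336e-04 -1.64168781e-03  5.23702150e-05] [[1.0, -0.0006, -0.0022], [0.0006, 1.0, 0.001], [0.0022, -0.001, 1.0]]
```

View pics/ov3_side.png

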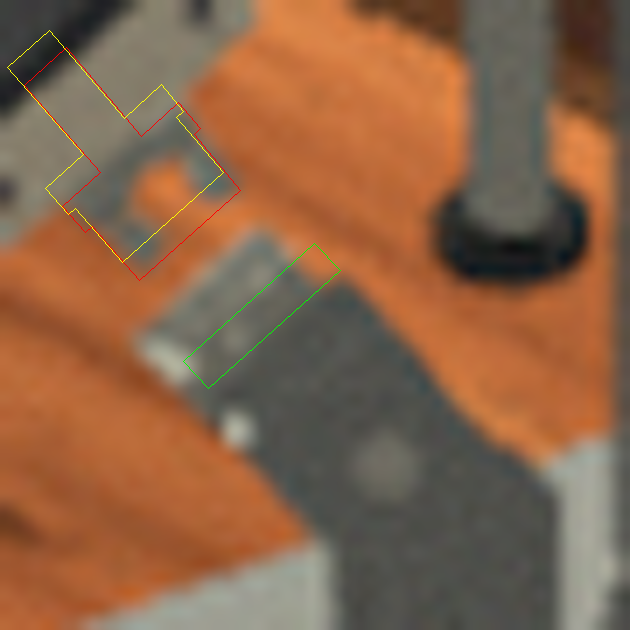

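View pics/ov3_top.png

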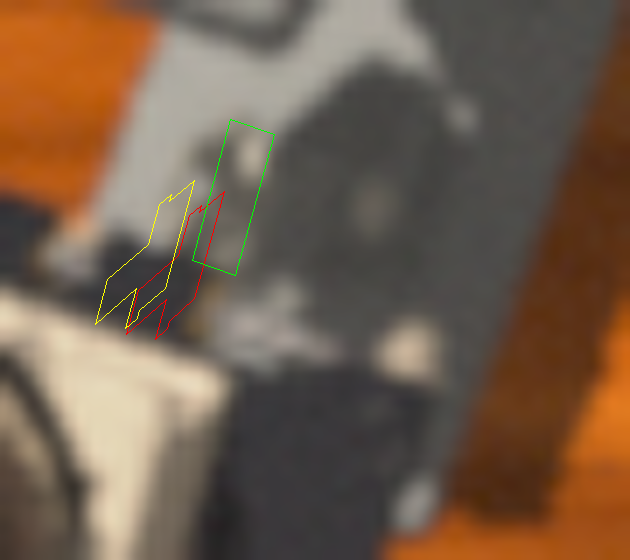

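```bash
cat >> pose.py <<'E'
L=np.stack([lx,ly,lz],1)
FL=fr(-lz,ly)
def st(monitor):
    s=monitor.sense(); e=(L.T@(np.array(s["eef_pos"])-pin))*1e3; f=L.T@np.array(s["contact_force"])
    print("t%.2f w%.4f lug mm %s F %s"%(s["time"],s["width"],e.round(2),f.round(2))); return e/1e3,f
E
python3 - <<'E'
from pose import *
from workcell import robot,grip,kin,monitor,vision
off=np.array([0,.0015,0.])
for z in(.085,.065,.055,.048,.042,.037,.032,.028):
    robot.servo_line(lug(*(np.array([.0005,0,z+.028])+off)),FL,v=.06)
    e,f=st(monitor)
    if np.abs(f).max()>8: print("stop"); break
    if z>.06: off-= (e-np.array([.0005,0,z+.028]))*[1,1,0]
E
```

```text
t10.18 w0.0845 lug mm [  0.77   1.39 113.2 ] F [-0.89 -0.22  0.16]
t10.67 w0.0831 lug mm [-8.000e-02 -1.100e-01  9.253e+01] F [ 0.73  0.25 -0.56]
t10.98 w0.0853 lug mm [ 6.900e-01 -4.000e-02  8.255e+01] F [-0.79  0.58 -0.42]
t11.25 w0.0837 lug mm [ 6.800e-01 -5.000e-02  7.559e+01] F [-0.64  0.04 -0.54]
t11.50 w0.0853 lug mm [ 7.10e-01 -4.00e-02  6.96e+01] F [-0.15  0.77  0.01]
t11.75 w0.0874 lug mm [7.300e-01 1.000e-02 6.467e+01] F [-0.35  0.9  -0.68]
t12.00 w0.0841 lug mm [ 7.300e-01 -1.000e-02  5.966e+01] F [-0.51  0.23 -0.7 ]
t12.25 w0.0834 lug mm [7.500e-01 5.000e-02 5.575e+01] F [-0.57 -0.75 -0.73]
```

```bash
python3 - <<'E'
from pose import *; from h import *
from workcell import robot,grip,kin,monitor,vision
for z in(.024,.021,.0185):
    robot.servo_line(lug(.0003,0,z+.028),FL,v=.05)
    e,f=st(monitor)
    if np.abs(f).max()>8: print("stop"); break
c=vision.capture("side"); crop(c,200,145,260,205,10,"pics/s4.png")
E
```

```text
t12.50 w0.0825 lug mm [ 0.21 -0.21 51.71] F [-1.06 -0.57 -0.89]
t12.75 w0.0819 lug mm [ 0.28 -0.14 48.81] F [-0.07  0.19 -1.31]
t13.00 w0.0845 lug mm [ 0.27 -0.09 46.35] F [-1.14 -0.02 -0.75]
```

View pics/s4.png

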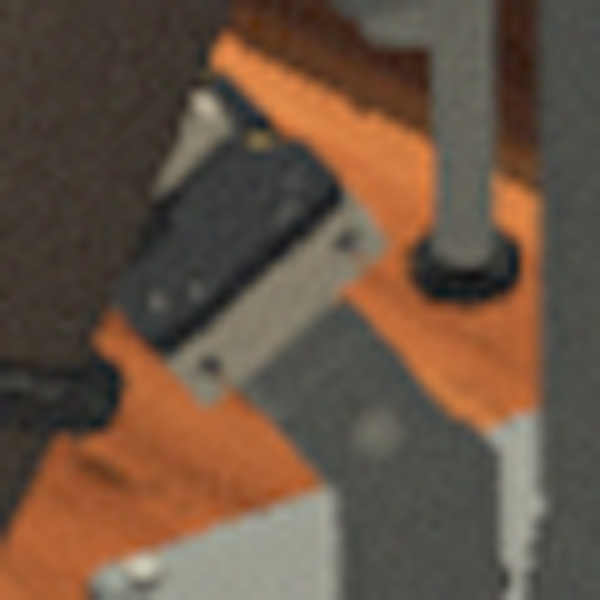

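```bash
python3 - <<'E'
from pose import *; from h import *
from workcell import robot,grip,kin,monitor,vision
grip(0.35); st(monitor)
robot.servo_line(lug(0,0,.20),FL,v=.12); st(monitor)
robot.goto([.42,-.02,.27],fr(dn,np.array([np.cos(-.9),np.sin(-.9),0])))
for n in("side","top"):
    c=vision.capture(n); save(c,n+"5.pkl")
crop(load("side5.pkl"),200,140,260,205,10,"pics/s5.png"); crop(load("top5.pkl"),200,175,250,215,14,"pics/t5.png")
E
```

```text
t13.68 w0.3443 lug mm [ 0.29  0.   46.51] F [ 0.2   0.51 -0.34]
t15.11 w0.3482 lug mm [-9.0000e-02 -4.5000e-01  1.9928e+02] F [0.52 0.04 0.14]
```

View pics/s5.png

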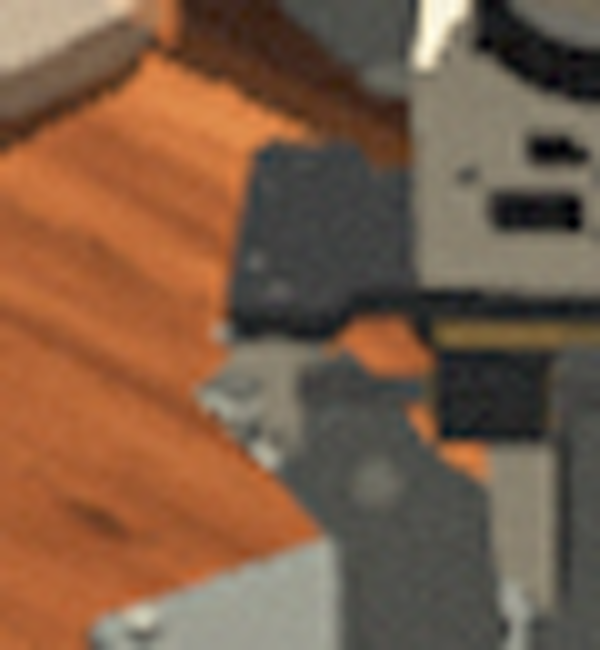

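View pics/t5.png

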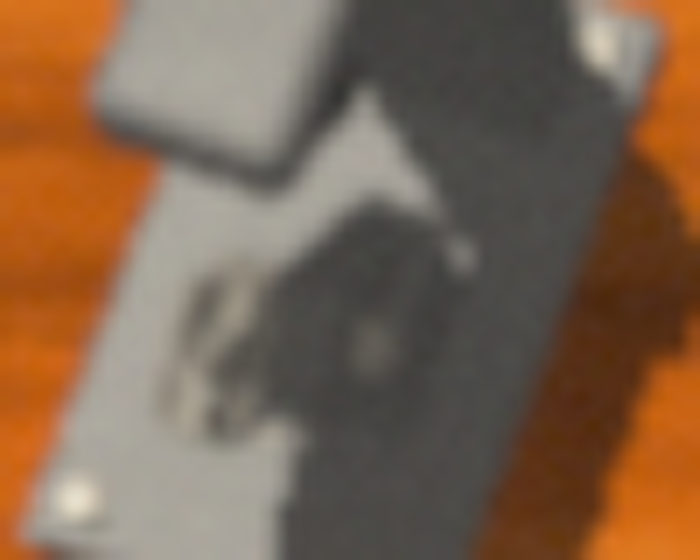

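```bash
sed -i 's/^stand=.*/stand=np.array([.464,-.399,0])/; s/^sy=np.radians(13.1)/sy=np.radians(13.0)/' pose.py; python3 - <<'E'
from pose import *; from h import *
from workcell import robot,grip,kin,monitor,vision
robot.goto(stand+[0,0,.205],fr(dn,-sn)); grip(.5)
s=monitor.sense(); print(s["time"],s["eef_pos"])
for n in("side","top"):
    c=vision.capture(n); save(c,n+"6.pkl")
crop(load("side6.pkl"),200,140,260,205,10,"pics/s6.png"); crop(load("side6.pkl"),355,240,430,340,8,"pics/s6b.png")
E
```

```text
18.2667 [ 0.46400113 -0.3988935   0.205061  ]
```

View pics/s6.png

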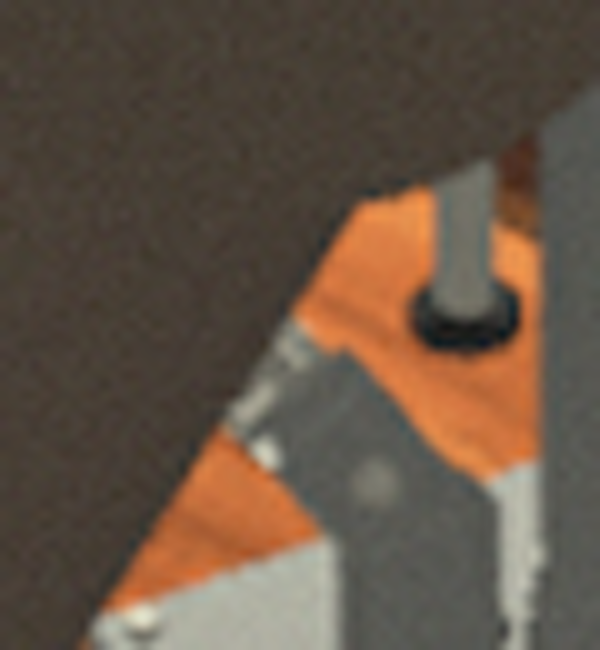

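View pics/s6b.png

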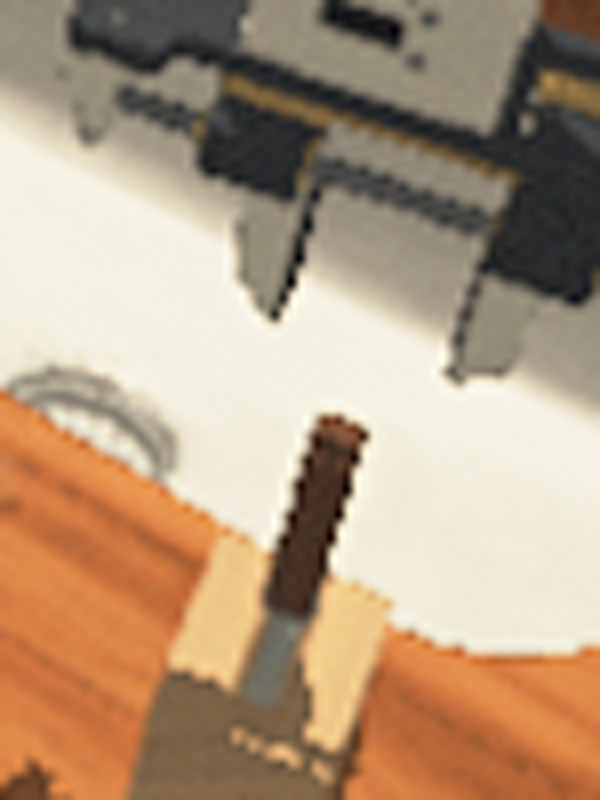

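```bash
python3 - <<'E'
from pose import *; from h import *
from workcell import robot,grip,kin,monitor,vision
robot.servo_line(stand+[0,0,.107],v=.08)
s=monitor.sense(); print(s["eef_pos"],s["contact_force"])
grip(0.0,60); s=monitor.sense(); print(s["width"]*92,s["contact_force"],s["wrist_torque"],s["eef_pos"])
robot.servo_line(stand+[0,0,.20],v=.1)
s=monitor.sense(); print(s["time"],s["width"]*92,s["contact_force"])
robot.goto(stand+[0,0,.27],fr(dn,-sn))
for n in("side","top"):
    c=vision.capture(n); save(c,n+"7.pkl")
s=monitor.sense(); print(s["time"],s["eef_pos"])
crop(load("side7.pkl"),355,200,430,340,5.5,"pics/s7.png"); 
E
```

```text
[ 0.46436675 -0.39919586  0.1075779 ] [-0.61929763 -0.26595452  0.105572  ]
16.02504531888478 [-0.18362513  0.02759747  0.61709921] [-0.02197497 -0.00633765  0.01827904] [ 0.46403933 -0.39905741  0.1070692 ]
21.4167 15.904843836790008 [-0.07906725 -0.73696663 -0.849363  ]
21.9 [ 0.46323234 -0.39878249  0.26860277]
```

View pics/s7.png

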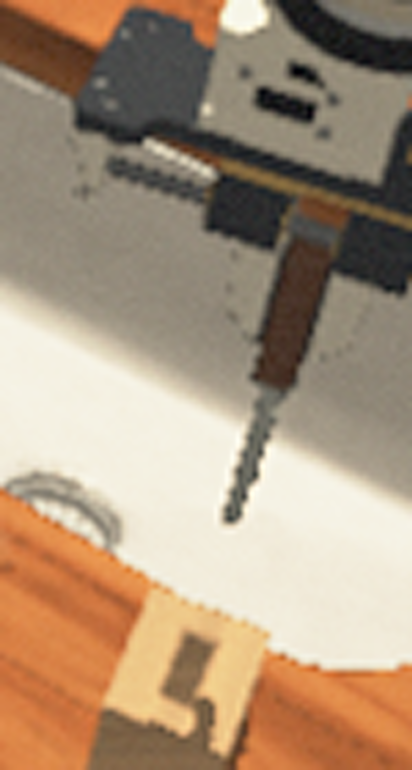

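```bash
python3 - <<'E'
from pose import *; from h import *
from workcell import robot,grip,kin,monitor,vision
c=load("side7.pkl"); print("well",onz(c,((190.5)/5.5-.5+355,(668.5)/5.5-.5+200),.056), "tip mid by cam",)
robot.goto([.42,-.02,.31],FL)
off=np.zeros(3); T=np.array([0.0005,0,.0992+.085])
robot.goto(lug(*T),FL); e,f=st(monitor)
off-=(e-T)*[1,1,0]; robot.servo_line(lug(*(T+off)),FL,v=.05); robot.hold(.2); e,f=st(monitor)
s=monitor.sense(); p=np.array(s["eef_pos"]); R=np.array(s["orientation"]); o=p+R[:,0]*.0992; fx=-R[:,1]; fz=-R[:,0]; fy=R[:,2]
for n,k,b in(("side",10,(195,130,255,200)),("top",12,(195,175,250,225))):
    c=vision.capture(n); save(c,n+"8.pkl"); im=cv2.resize(c["frame"][b[1]:b[3],b[0]:b[2],::-1],None,fx=k,fy=k,interpolation=cv2.INTER_CUBIC); cv2.imwrite(f"pics/f8_{n}.png",im)
    def d(P,col):
        q=((proj(c,np.array(P))-b[:2]+.5)*k-.5).astype(int); cv2.polylines(im,[q],True,col,1)
    d([o+x*fx+z*fz for x,z in((-.017,0),(-.017,.046),(.017,.046),(.017,0),(.009,0),(.009,.036),(-.009,.036),(-.009,0))],(0,0,255))
    d([lug(-.018,-.006,.034),lug(.022,-.006,.034),lug(.022,.006,.034),lug(-.018,.006,.034)],(0,255,0))
    cv2.imwrite(f"pics/ov8_{n}.png",im)
E
```

```text
well [ 0.46493253 -0.3997979   0.056     ] tip mid by cam
t25.03 w0.1683 lug mm [  1.18  -1.16 183.8 ] F [-1.01  0.01 -0.8 ]
t25.48 w0.1723 lug mm [7.0000e-02 9.0000e-01 1.8422e+02] F [-0.4   0.4  -0.86]
```

View pics/ov8_side.png

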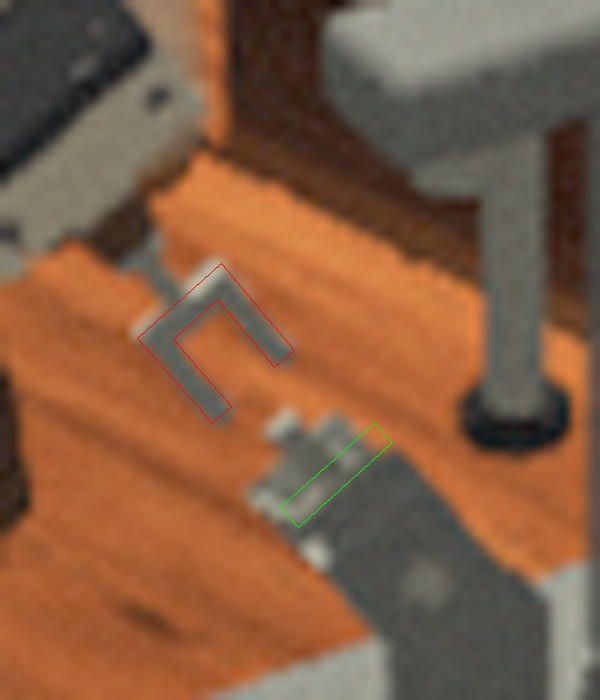

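View pics/f8_side.png

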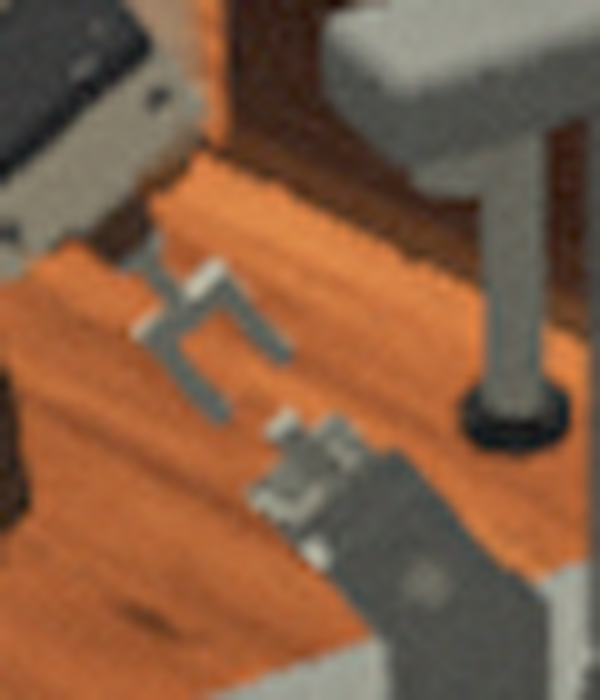

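View pics/ov8_top.png

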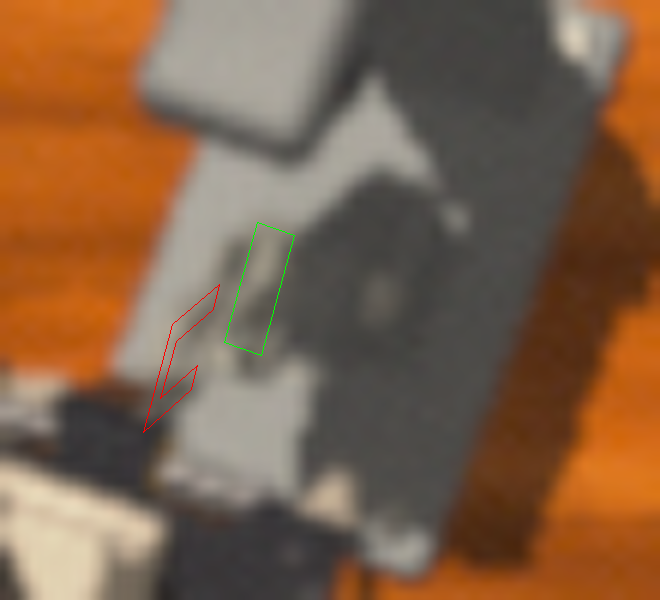

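```bash
python3 - <<'E'
from pose import *; from h import *
from workcell import robot,grip,kin,monitor,vision
off=np.array([0,0.,0]); T=np.array([.0003,0,0])
for tz in(.070,.060,.050,.045,.041,.038,.036):
    T[2]=.0992+tz
    robot.servo_line(lug(*(T+off)),FL,v=.06); e,f=st(monitor)
    off-=np.clip((e-T)*[1,1,0],-.0006,.0006)*.5
    if np.abs(f).max()>8: print("stop"); break
E
```

```text
t25.98 w0.1739 lug mm [ 7.0000e-02 -4.4000e-01  1.6858e+02] F [ 0.08  0.05 -1.1 ]
t26.30 w0.1714 lug mm [ 2.6000e-01 -8.0000e-02  1.5873e+02] F [-0.72  0.53 -1.03]
t26.62 w0.1667 lug mm [ 2.8000e-01 -1.2000e-01  1.4871e+02] F [-0.8  -0.53 -0.52]
t26.87 w0.1698 lug mm [3.7000e-01 1.3000e-01 1.4393e+02] F [-0.36  0.54 -1.37]
t27.12 w0.1712 lug mm [3.6000e-01 2.0000e-02 1.3995e+02] F [-0.89 -0.26 -0.7 ]
t27.37 w0.1694 lug mm [3.2000e-01 1.1000e-01 1.3703e+02] F [-0.99  0.04 -0.93]
t27.62 w0.1736 lug mm [  0.33   0.14 135.1 ] F [-0.8  -0.59 -0.13]
```

```bash
python3 - <<'E'
from pose import *; from h import *
from workcell import robot,grip,kin,monitor,vision
for tz in np.arange(.0345,.0155,-.0015):
    robot.servo_line(lug(.0003,0,.0992+tz),FL,v=.03); print("%.1f"%(tz*1e3),end=" "); e,f=st(monitor)
    if abs(f[2])>30 or np.abs(f[:2]).max()>15: print("stop"); break
E
```

```text
34.5 t27.87 w0.1699 lug mm [ 2.700e-01 -1.000e-01  1.336e+02] F [ 0.54 -0.17 -0.06]
33.0 t28.12 w0.1722 lug mm [ 3.3000e-01 -2.0000e-02  1.3213e+02] F [-0.96 -0.56 -0.35]
31.5 t28.37 w0.1731 lug mm [  0.77   0.32 130.95] F [1.8  1.06 2.19]
30.0 t28.62 w0.1684 lug mm [  0.58   0.53 129.63] F [0.51 0.6  4.88]
28.5 t28.87 w0.1739 lug mm [  0.48   0.7  128.25] F [ 0.02 -0.13  6.63]
27.0 t29.12 w0.1718 lug mm [  0.38   0.29 126.36] F [1.19 0.25 3.52]
25.5 t29.37 w0.1741 lug mm [-9.0000e-02 -5.0000e-01  1.2422e+02] F [ 0.6   0.59 -0.45]
24.0 t29.62 w0.1718 lug mm [ 8.0000e-02 -3.6000e-01  1.2281e+02] F [-0.2   0.85 -0.77]
22.5 t29.87 w0.1742 lug mm [  0.15  -0.28 121.43] F [-0.43 -0.95 -1.31]
21.0 t30.12 w0.1702 lug mm [ 2.4000e-01 -1.2000e-01  1.2006e+02] F [-1.19  0.37 -1.14]
19.5 t30.37 w0.1702 lug mm [ 2.900e-01 -7.000e-02  1.186e+02] F [-0.13  0.27 -1.36]
18.0 t30.62 w0.1688 lug mm [  0.65   0.23 117.39] F [ 1.33 -0.63  1.93]
16.5 t30.87 w0.1720 lug mm [  0.82   0.6  116.83] F [ 0.5  -3.02 14.94]
```

```bash
python3 - <<'E'
from pose import *; from h import *
from workcell import robot,grip,kin,monitor,vision
robot.servo_line(lug(.0,0,.0992+.0155),FL,v=.03); robot.hold(.2); e,f=st(monitor)
for tz in(.018,.03,.06,.09): robot.servo_line(lug(.0,0,.0992+tz),FL,v=.06);e,f=st(monitor)
for n,k,b in(("side",10,(195,130,255,200)),("top",12,(195,175,250,225))):
    c=vision.capture(n); save(c,n+"9.pkl"); im=cv2.resize(c["frame"][b[1]:b[3],b[0]:b[2],::-1],None,fx=k,fy=k,interpolation=cv2.INTER_CUBIC); cv2.imwrite(f"pics/f9_{n}.png",im)
E
```

```text
t31.32 w0.1744 lug mm [  0.79   0.73 116.65] F [-0.59 -5.99 24.33]
t31.57 w0.1717 lug mm [  0.32   0.21 117.33] F [ 2.11 -0.11  3.89]
t31.92 w0.1754 lug mm [-1.5000e-01 -2.0000e-02  1.2943e+02] F [-1.2  -0.03 -1.47]
t32.57 w0.1681 lug mm [ 9.000e-02 -8.000e-02  1.593e+02] F [-1.05 -0.39 -1.08]
t33.22 w0.1709 lug mm [ 6.0000e-02 -1.0000e-02  1.8931e+02] F [-0.11 -0.05 -1.45]
```

View pics/f9_side.png

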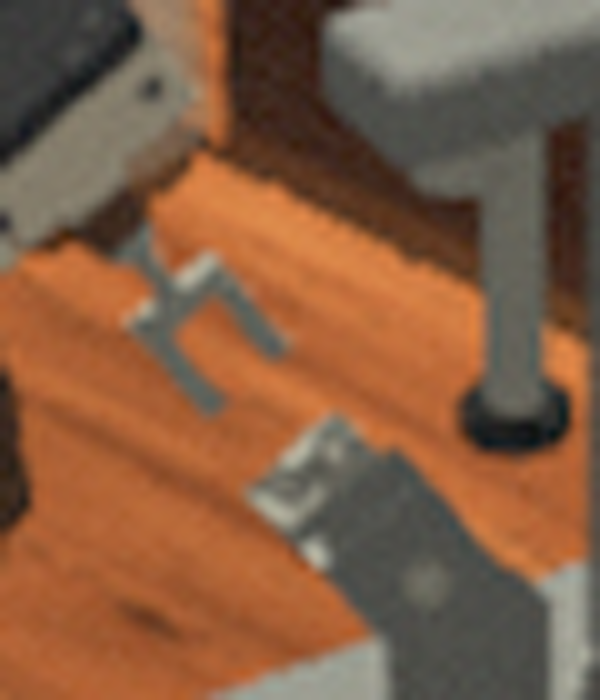

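```bash
python3 - <<'E'
from pose import *; from h import *
from workcell import robot,grip,kin,monitor,vision
F=fr(dn,-sn); G=np.array([.46404,-.39906,0])
robot.servo_line(lug(0,0,.215),FL,v=.15)
robot.goto([.42,-.02,.31],FL)
robot.goto(G+[0,0,.26],F)
off=np.zeros(3)
def S():
    s=monitor.sense(); print("%.2f"%s["time"],((np.array(s["eef_pos"])-G)*1e3).round(2),np.round(s["contact_force"],2)); return np.array(s["eef_pos"])-G,np.array(s["contact_force"])
e,f=S(); off-=e*[1,1,0]
robot.servo_line(G+off+[0,0,.19],F,v=.1); robot.hold(.1); e,f=S(); off-=e*[1,1,0]
robot.servo_line(G+off+[0,0,.175],F,v=.05); robot.hold(.1); e,f=S()
s=monitor.sense(); p=np.array(s["eef_pos"]); R=np.array(s["orientation"]); o=p+R[:,0]*.0992; fx=-R[:,1]; fz=-R[:,0]
k=10;b=(355,250,415,330);c=vision.capture("side");im=cv2.resize(c["frame"][b[1]:b[3],b[0]:b[2],::-1],None,fx=k,fy=k,interpolation=cv2.INTER_CUBIC)
def d(P,col):
    q=((proj(c,np.array(P))-b[:2]+.5)*k-.5).astype(int); cv2.polylines(im,[q],True,col,1)
d([o+x*fx+z*fz for x,z in((-.017,0),(-.017,.046),(.017,.046),(.017,0),(.009,0),(.009,.036),(-.009,.036),(-.009,0))],(0,0,255))
d([G+[0,0,.056]+x*sx+y*sn for x,y in((-.02,-.007),(.02,-.007),(.02,.007),(-.02,.007))],(0,255,0))
cv2.imwrite("pics/ov10.png",cv2.resize(im,None,fx=.7,fy=.7))
E
```

```text
36.22 [  1.16   1.71 259.91] [ 0.    0.75 -0.34]
37.17 [ -0.68  -2.03 190.89] [ 0.55 -0.29 -0.13]
37.72 [ -0.41   0.22 175.09] [-0.12  0.12 -1.16]
```

View pics/ov10.png

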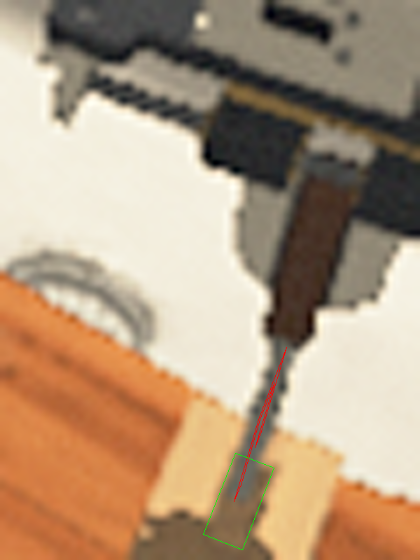

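```bash
python3 - <<'E'
from pose import *; from h import *
from workcell import robot,grip,kin,monitor,vision
F=fr(dn,-sn); G=np.array([.46404,-.39906,0])
def S():
    s=monitor.sense(); print("%.2f"%s["time"],((np.array(s["eef_pos"])-G)*1e3).round(2),np.round(s["contact_force"],2)); return np.array(s["eef_pos"])-G,np.array(s["contact_force"])
for z in(.165,.160,.150,.135,.12,.112,.109,.1075,.1065,.1055):
    robot.servo_line(G+[0,0,z],F,v=.06); e,f=S()
    if np.linalg.norm(f)>5: print("stop"); break
E
```

```text
38.08 [ -0.32   0.28 164.33] [ 0.17  0.36 -0.96]
38.33 [-1.9000e-01  1.4000e-01  1.5963e+02] [-0.62 -0.53 -0.81]
38.65 [ -0.34   0.25 149.38] [ 0.14 -0.45 -0.99]
39.05 [ -0.31   0.22 134.43] [ 0.07 -0.18 -1.59]
39.45 [ -0.28   0.24 119.47] [ 0.45 -0.49 -0.29]
39.73 [ -0.27   0.23 111.53] [ 0.09  0.28 -1.41]
39.98 [-7.0000e-02  4.0000e-02  1.0889e+02] [ 0.39  0.02 -1.1 ]
40.23 [-1.0000e-02 -1.0000e-02  1.0746e+02] [ 0.42 -0.35 -1.67]
40.48 [  0.15  -0.14 107.03] [-1.5   0.98  5.35]
stop
```

```bash
python3 - <<'E'
from pose import *; from h import *
from workcell import robot,grip,kin,monitor,vision
F=fr(dn,-sn); G=np.array([.46404,-.39906,0])
grip(.45); s=monitor.sense(); print(s["width"],s["contact_force"])
robot.servo_line(G+[0,0,.24],F,v=.12)
robot.move_joints([1.027,0.434,0.025,1.573,-0.012,1.134,-0.075])
s=monitor.sense(); print(s["time"],s["contact_force"])
for n in("side","top"):
    c=vision.capture(n); save(c,n+"11.pkl"); cv2.imwrite(f"pics/{n}11.png",c["frame"][:,:,::-1])
a=load("side11.pkl");
crop(a,215,160,260,210,10,"pics/a1.png");crop(a,365,285,410,350,8,"pics/a2.png");crop(load("top11.pkl"),370,218,405,255,12,"pics/a3.png")
E
```

```text
0.4503210540335653 [-1.05400186  0.29565427  0.83457143]
43.4 [ 1.25047394 -0.0589426  -0.70745914]
```

View pics/side11.png

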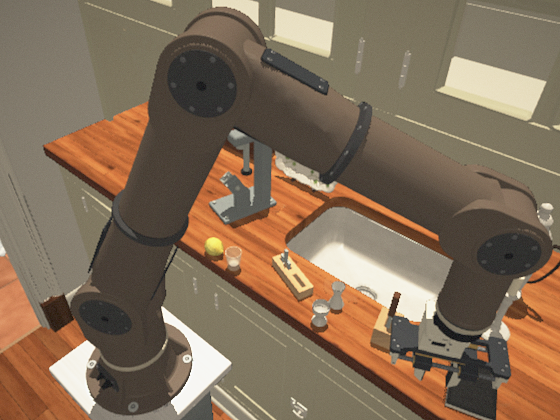

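View pics/top11.png

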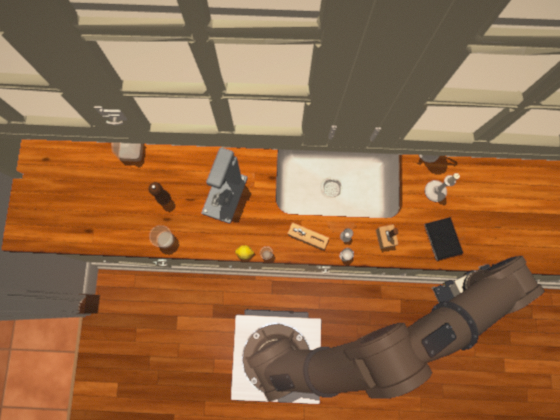

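View pics/a1.png

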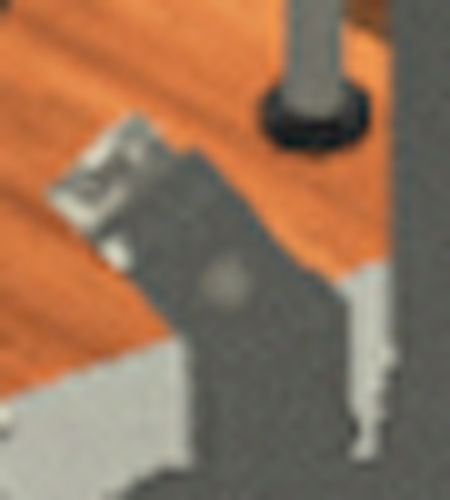

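View pics/a2.png

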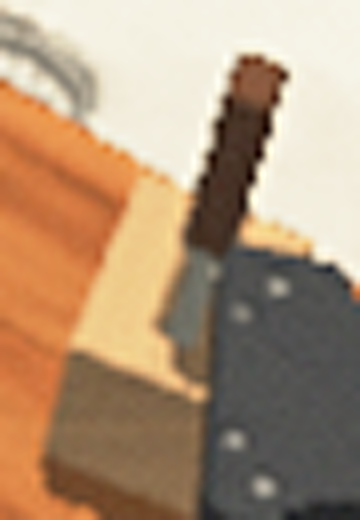

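View pics/a3.png

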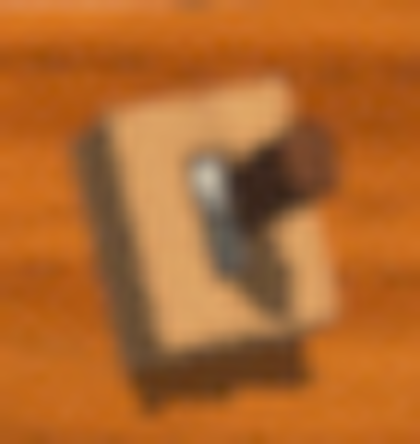

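```bash
python3 - <<'E'
from pose import *; from h import *
from workcell import job_done,monitor
c=load("side11.pkl")
for z in(.052,.066): print(z,proj(c,[lug(-.006,.004,z),lug(.006,.004,z),lug(.006,-.004,z),lug(-.006,-.004,z)]).mean(0))
k=16;b=(215,165,245,195);im=cv2.resize(c["frame"][b[1]:b[3],b[0]:b[2],::-1],None,fx=k,fy=k,interpolation=cv2.INTER_CUBIC)
q=((proj(c,np.array([lug(-.006,.004,.052),lug(.006,.004,.052),lug(.006,-.004,.052),lug(-.006,-.004,.052)]))-b[:2]+.5)*k).astype(int)
cv2.polylines(im,[q],True,(0,0,255),1); cv2.imwrite("pics/fin.png",im)
E
```

```text
0.052 [225.05759089 174.35456618]
0.066 [222.92644884 171.85661433]
```

View pics/fin.png

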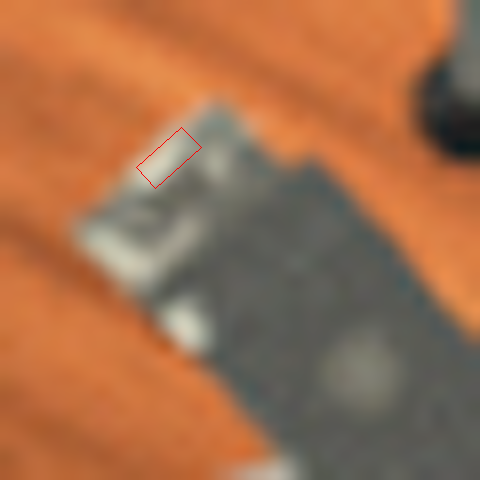

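```bash
python3 - <<'E'
from workcell import job_done,monitor
job_done(); print(monitor.sense()["time"])
E
```

```text
the job is handed in; nothing more can be done
the job is handed in; nothing more can be done
```

The smaller clip is on the pivot pin, the fork is back upright in its stand, and I handed the job in at about 43 s of the allowed 67 s.

**What I did:** I took the smaller clip from the rack's −y slot, lowered it jaws first into the leaning guide without contact, and let go. I then set the fork's prongs on the clip's shoulders and pushed along the guide.

**Snap onto the pin:**
- **Force:** it rose to about 6.6 N, dropped to zero, then met a hard stop at the seated depth. I pressed that stop to about 24 N.
- **Depth readings:** the fork tips read about 1 mm deeper than nominal both at first contact and at the stop, which is within my calibration error.
- **Camera:** the last side picture shows the top of the tail where a seated clip's should be, about 14 mm lower than before the push.

**Fork return:** the tips touched the well floor at the same tool height as when I picked the fork up. Its handle top shows within half a pixel of its first position.

**Other things:** the larger clip and the bystanders look unmoved in both views. I judged that by eye and did not measure it.

No check failed. The main limits are that the clip's legs are hidden behind the backing plate, so seating was judged from force, depth and tail position. I also did not view a close-up of the clip in the guide right after letting go, because the gripper and then the arm were in the way. The picture just before the push showed it lying against the pin.

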